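# Refit a gearbox end cover on its dowels and hold it home

### The job

Clear the two balls of packing paper out of the open gearbox case and put them in the waste carton. Then set the chrome end cover over both dowels of the case and push it down against the push-rod spring until it sits flush on the gasket all round. Finish while still holding the cover pressed home, so that the screws could be started, and leave the tools and other parts where they lie.

Things in the scene. Friction and masses are not known exactly. Their poses are not given: they have to be found in the camera images.
- case: Fixed gearbox case, cast aluminium, open end up. Egg shape, 180 mm along its x by 120: big end (radius 60) at -x, small end (radius 45) at +x; two dowel ears make it 226 long. Origin on the table under the push rod, z up. Joint face: the 8 mm wide rim with a thin green gasket, 85 mm above the origin. Pocket inside the rim: 18 mm deep, flat web. Push rod upright in the middle
- dowel_a (a point): dowel a, at its centre on the level of the joint face: upright steel pin on the ear at the case's big end (case x -100, y +22 mm), 10 mm diameter, 20 mm tall, the top 7 mm tapered to 4 mm. Axes as the case's
- dowel_b (a point): dowel b, the same at the case's small end (case x +100, y -12 mm); this point is at its centre on the level of the joint face. Axes as the case's
- pushrod (a joint): clutch push rod with a 16 mm brass head, m pressed down. Free (0): head 16 mm above the joint face. The cover meets it when 10 mm from home; home is 0.010. Its spring pushes up with 6 N at first touch, 13 N with the cover home, so a cover let go rises again
- cover_grip (a point): grip point of the loose chrome end cover (0.5 kg, egg shape as the case), lying joint face down on the sheet: centre of the block on its top, 60 mm along x, 36 thick along y with flat flanks (grip across y), top 15 mm above this point. Cover's top plate 23 mm below it, joint face 45 mm below. x points to the small end, where a cable sleeve sticks out of the block; z up. Home: 130 mm above the case's origin, axes equal
- hole_a (a point): dowel hole a of the cover, big end: centre of its mouth in the joint face. 12 mm wide, through an ear 10 mm thick and 26 mm across; 100 mm to -x, 22 to +y, 45 below the grip point. Fits dowel a
- hole_b (a point): dowel hole b of the cover, small end: centre of its mouth in the joint face. As hole a; 100 mm to +x, 12 to -y, 45 below the grip point. Fits dowel b
- paper_a_center (a point): centre of a tightly crumpled, stiff ball of brown packing paper, about 47 mm across and 54 high, 16 g. At first it stands in the big end of the case's pocket, its centre 9 mm and its top 36 mm above the joint face. Sides nearly upright from 17 mm below to 19 mm above the centre
- paper_b_center (a point): centre of the second such ball, at first in the small end of the pocket
- carton: open brown cardboard carton for waste, fixed, 200 mm along its x by 180 along y, 110 high, walls 5 mm, flaps folded down outside; origin under its middle at table level
- sheet: flat cardboard sheet under the cover, 260 x 180 x 5 mm, fixed; origin at the middle of its underside
- derby_cover: chrome round clutch inspection cover, 116 mm across, 18 mm high, lying flat beyond the work; loose, stays where it is; origin at the middle of its underside
- screwdriver: screwdriver with a red handle, 190 mm long, 26 mm thick, lying between the work places on the left (+y); loose, stays where it is; origin at the middle of its underside
- wrench: steel combination wrench, 180 mm long, 8 mm thick, lying between the work places on the right (-y); loose, stays where it is; origin at the middle of its underside
- oil_filter: black oil filter with an orange band, 76 mm across, 80 mm high, upright beyond the work; loose, stays where it is; origin at the middle of its underside
- screw_dish: round steel dish with the cover's screws in it, 96 mm across, 22 mm high, beyond the work; loose, stays where it is; origin at the middle of its underside
- parts_box: orange and black parts carton, 60 x 90 x 55 mm, at the near left corner of the work; loose, stays where it is; origin at the middle of its underside
- footpeg: black ribbed rubber footpeg with a chrome end, 115 mm long, 33 mm high, at the near right corner of the work; loose, stays where it is; origin at the middle of its underside

How it is judged:
On the way, in this order (a step that is already met when the one before it is completed fails the run):
1. both paper balls lie in the waste carton (x of paper_a_center in the frame of carton between -0.095 and 0.095 m and y of paper_a_center in the frame of carton between -0.085 and 0.085 m and height (world z) of each of paper_a_center, paper_b_center below 0.1 m and x of paper_b_center in the frame of carton between -0.095 and 0.095 m and y of paper_b_center in the frame of carton between -0.085 and 0.085 m), for 0.2 s.
2. the cover is over both dowels (horizontal distance between hole_a and dowel_a below 0.003 m and z of hole_a in the frame of case between 0.082 and 0.097 m and horizontal distance between hole_b and dowel_b below 0.003 m and z of hole_b in the frame of case between 0.082 and 0.097 m), for 0.1 s.
At the end, for the whole second after the job is handed in: Both paper balls are in the carton; the cover is over both dowels (holes within 3 mm of them), its joint face pressed on the case's (within 1.5 mm at both ears), push rod in over 7.5 mm; the fingers are still on the cover, holding it there through the last second (all of step 1 and horizontal distance between hole_a and dowel_a below 0.003 m and z of hole_a in the frame of case between 0.082 and 0.0865 m and horizontal distance between hole_b and dowel_b below 0.003 m and z of hole_b in the frame of case between 0.082 and 0.0865 m and value of joint pushrod above 0.0075 m and contact force between the fingers and cover above 3 N and contact force between cover and case above 1 N); the arm keeps its last pose, push and grip.
It fails at once if a tool or other part on the table is pushed more than 30 mm away (distance of any of derby_cover, screwdriver, wrench, oil_filter, screw_dish, parts_box, footpeg from where it was at the start of the episode above 0.03 m).
It also fails if it takes over 70 s, if anything falls off the work surface, if the arm or the gripper's body presses on something with over 40 N, if the wrist force passes 120 N, or if a joint passes its speed limit or range.

### The arm

A 6-joint arm with a two-finger parallel gripper is mounted at the origin on the work surface. World frame = base frame: x ahead of the robot, y to its left, z up, the work surface at z = 0. Lengths are in m, angles in rad, forces in N, time in s.
With the tool pointing down it reaches from about 0.425 to 1.125 m from the base axis. Payload 14.9 kg.
Tool frame: the origin (TCP) lies midway between the tips of the shut fingers; the grasp point (between the pads) lies 19 mm behind it; z points along the fingers, y is the line along which they close (so a half turn about z gives the same grasp; the last joint's range is limited). The gripper opens to 91 mm and grips with 3 to 60 N. Pads are 32 mm wide; open, the fingers measure 118 mm over their backs; the gripper's body (76 mm by 178 mm) begins 60 mm behind the grasp point.
Start: joints at [-1.215, 0.379, 1.734, -0, 1.028, -0.033], TCP at [0.265, -0.648, 0.214] pointing down, gripper open.
Joint ranges: [-2.77, 2.77], [-0.74, 2.19], [0, 2.66], [-1.06, 4.2], [0.31, 2.87], [-3.08, 3.08]. Speed limits (rad/s): [1.89, 1.89, 2.39, 3.14, 3.14, 3.14].

### API

Orientations are given as a unit quaternion [w, x, y, z].
In Python, from cell import env, eyes gives the robot as it stands.
- The arm moves only by the tool move_arm, never from a script. Its argument "targets" is a list of rows, each a list of 7 numbers: the opening in per cent of the stroke, from 0 (shut) to 100 (fully open), then the shift along the tool's x, y, z in units of 30 mm (1.0 is 30 mm), then the turn, a rotation vector about the tool's x, y, z in units of 6 degrees (1.0 is 6 degrees). A call has 1 to 20 rows; each row shifts and turns the commanded pose from where the row before left it, along the tool's axes as they then stand; what a row does not reach is not made up. A row lasts 1/8 s, in which the tool goes at most 62.5 mm and 10.7 degrees, less where a joint would pass 70% of its speed; a pose out of reach is approached as far as the arm can. A call is refused whole if a number of a shift passes 1 or a number of a turn 1, either way. A call with a gripper value outside its range is refused whole. The fingers move at their own pace and stop on an object; "squeeze" is the grip in N (left out, the last holds). Time passes only in rows, so rows that do not move let the fingers close. It gives the time, the measured TCP pose, the force, the opening and the grip force at its end, in the units of the state.
- env.get_state(): the state, without advancing time (a new reading comes with each control period).
- eyes.capture(name): name is "scene" or "top"; returns a dict with "color" (420x560x3 uint8, red, green, blue), "fx", "fy", "cx", "cy" (pixels), "origin" and "orientation" of the camera in the world. Camera axes: x right, y up, looking along -z (the intrinsics and any distortion apply to the point x, -y, -z); pixel columns grow to the right and rows downward; lengths in m; the calibration is good to about 2 mm. A picture is of the moment at which its call begins. There is no depth.
- env.finish_job(): hands the job in; it is judged then, once.
The state is a dict: "time": time; "joint_pos": joint angles; "joint_velocities": joint speeds; "effort": joint torques, N m; "eef_pos": TCP position; "tcp_rot": TCP orientation; "wrist_force": force on the tool from outside, world axes, zero at the start; "torque": the same for the moment, N m; "gripper_width": finger opening in m; "grip_force": force on a finger pad.
Only numpy, scipy, OpenCV 4.12 (cv2) and the standard library are available. Lean on these libraries where they do the work, as an engineer would, in place of code of your own. Each camera call takes 0.05 s, during which the arm holds its last target. There are 200 camera calls.

## Working session

There is one attempt and no reset: what is moved stays moved. The work goes in short steps, Python scripts to look and compute and a tool call to move; the robot and the scene stay as the last step left them, time stands still between calls to the robot, and variables do not carry over. Pictures are saved under pics/ and viewed, at most 10 in all, crops included, and the job is handed in when it is done.

Besides the shell and the picture viewer there is one more tool, called after "Call:" by a JSON object that holds its "op" and its "data". move_arm: Moves the arm, as the interface text tells. Its arguments: {"type":"object","properties":{"targets":{"type":"array"},"squeeze":{"type":"number"}},"required":["targets"]}

```bash
mkdir -p pics; ls; cat > h.py <<'E'
import numpy as np, cv2
from cell import env, eyes
from scipy.spatial.transform import Rotation as R
def rot(q): return R.from_quat([q[1],q[2],q[3],q[0]]).as_matrix()
def snap(n,f):
    c=eyes.capture(n); cv2.imwrite(f'pics/{f}.png',c['color'][:,:,::-1]); np.save(f'pics/{f}.npy',c,allow_pickle=True); return c
def load(f): return np.load(f'pics/{f}.npy',allow_pickle=True).item()
def ray(c,u,v):
    d=rot(c['orientation'])@np.array([(u-c['cx'])/c['fx'],-(v-c['cy'])/c['fy'],-1]); return np.array(c['origin']),d/np.linalg.norm(d)
def onz(c,u,v,z):
    o,d=ray(c,u,v); return o+d*(z-o[2])/d[2]
def tri(c1,p1,c2,p2):
    A=[];b=[]
    rs=[ray(c1,*p1),ray(c2,*p2)]
    M=sum(np.eye(3)-np.outer(d,d) for o,d in rs); y=sum((np.eye(3)-np.outer(d,d))@o for o,d in rs)
    p=np.linalg.solve(M,y); return p,[np.linalg.norm(np.cross(p-o,d)) for o,d in rs]
def proj(c,p):
    q=rot(c['orientation']).T@(np.array(p)-c['origin']); return c['cx']+c['fx']*q[0]/-q[2], c['cy']-c['fy']*q[1]/-q[2]
E
python3 - <<'E'
from h import *
for n in ('scene','top'):
    c=snap(n,n+'0'); print({k:v for k,v in c.items() if k!='color'})
print(env.get_state())
E
```

```text
pics
{'fx': 453.8485035831107, 'fy': 453.8485035831107, 'cx': 279.9777111906235, 'cy': 215.7120676104804, 'origin': array([ 1.1900918 , -0.31470555,  1.0728682 ]), 'orientation': array([0.81148311, 0.25922734, 0.15986813, 0.49873693])}
{'fx': 457.64423619662847, 'fy': 457.64423619662847, 'cx': 281.32096511672677, 'cy': 203.71344423930947, 'origin': array([0.39413189, 0.0052426 , 1.403432  ]), 'orientation': array([ 0.70863704,  0.03781439, -0.04034159, -0.70340328])}
{'time': 0.1, 'joint_pos': array([-1.21530642e+00,  3.79361904e-01,  1.73473021e+00, -2.57107412e-05,
        1.02849879e+00, -3.32917966e-02]), 'joint_velocities': array([-4.79722480e-05, -3.44362933e-04, -2.03736104e-03,  3.39330305e-04,
        6.76051871e-04,  1.26938616e-03]), 'effort': array([-8.88856739e-04, -7.65039968e+01, -4.35289299e+01,  6.52112556e-02,
        3.98334372e-02, -1.50739641e-05]), 'eef_pos': array([ 0.26521149, -0.64742293,  0.21334593]), 'tcp_rot': array([-4.90893848e-04,  9.81164115e-01,  1.93175386e-01, -9.09258898e-05]), 'wrist_force': array([ 0.21001313, -0.41982355,  0.20370574]), 'torque': array([ 0.02380496, -0.03693588, -0.06122399]), 'grip_force': 0.0, 'gripper_width': 0.0911935335925271}
```

View pics/top0.png

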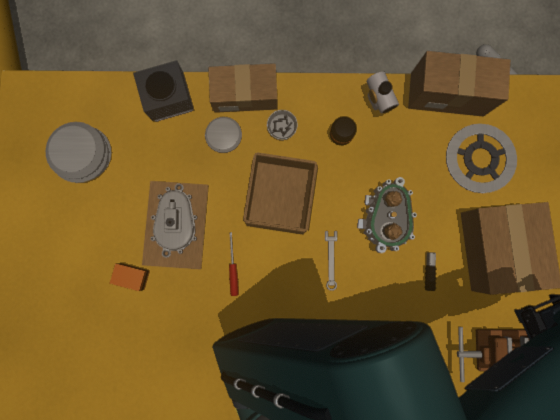

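View pics/scene0.png

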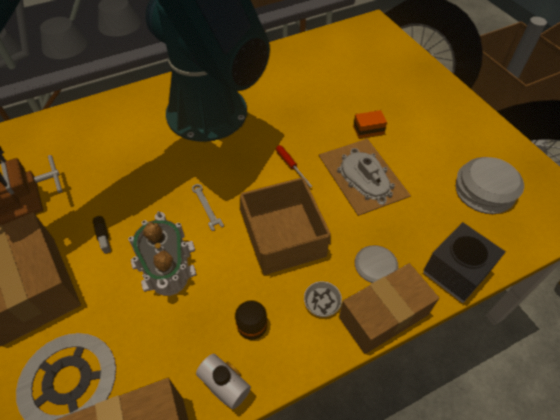

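```bash
cat >> h.py <<'E'
def mosaic(tiles,f,k=4,w=400,h=300):
    ts=[]
    for c,x,y in tiles:
        ts.append(cv2.resize(c['color'][y:y+h//k,x:x+w//k,::-1],(w,h),interpolation=cv2.INTER_CUBIC))
    rows=[np.hstack(ts[i:i+2]) for i in range(0,len(ts),2)]
    cv2.imwrite(f'pics/{f}.png',np.vstack(rows))
E
python3 - <<'E'
from h import *
t=load('top0');s=load('scene0')
mosaic([(t,340,175),(t,125,182),(s,110,210),(s,318,138)],'m0')
for p in [(282,193)]: print(onz(t,*p,0.0),onz(t,*p,.11))
E
```

```text
[ 0.58334697 -0.0010795   0.        ] [ 0.56851642 -0.00058397  0.11      ]
```

View pics/m0.png

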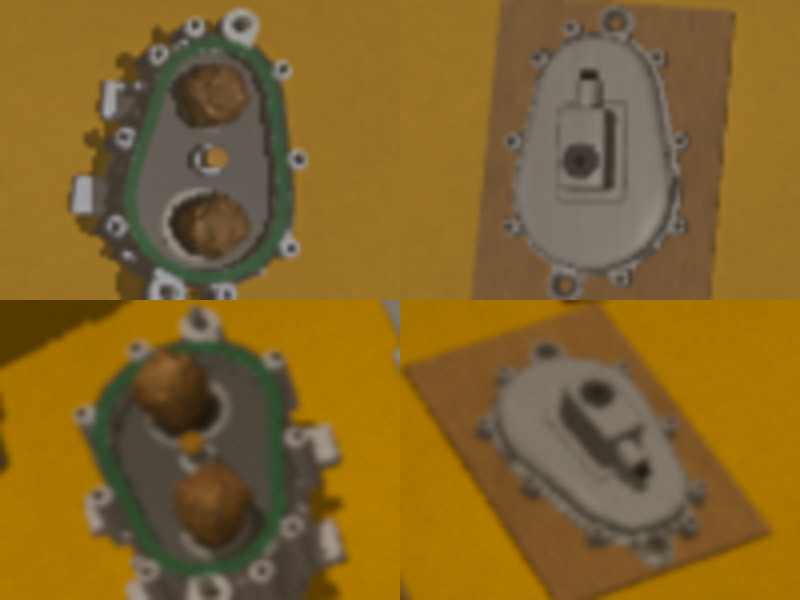

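```bash
python3 - <<'E'
from h import *
t=load('top0');s=load('scene0')
P={'dowel_a':((381.2,248),(159.5,290)),'dowel_b':((400.3,180.8),(162.5,357)),'ball_a':((392.75,231),(153,307.5)),'ball_b':((392.25,198.75),(163,335.75)),
'hole_a':((166.25,253.25),(354.5,150.75)),'hole_b':((178.75,187.5),(381.75,199.25)),'rod':((393,215),(158,320.5))}
for k,(a,b) in P.items():
    p,e=tri(t,a,s,b); print(k,p.round(4),np.round(e,4))
for k,z in (('dowel_a',.1),('dowel_b',.1),('hole_a',.015),('hole_b',.015),('ball_a',.1),('ball_b',.1)):
    print(k,onz(t,*P[k][0],z).round(4),onz(s,*P[k][1],z).round(4))
# carton rim corners in top
print([onz(t,u,v,.11).round(3) for u,v in ((257,153),(317,158),(307,234),(246,228))])
m=cv2.cvtColor(t['color'],cv2.COLOR_RGB2HSV)
st=env.get_state(); print(rot(st['tcp_rot']).round(3))
# green gasket
for c,n in ((t,'t'),(s,'s')):
    h=cv2.cvtColor(c['color'],cv2.COLOR_RGB2HSV); g=cv2.inRange(h,(45,60,30),(90,255,255))
    if n=='t': g[280:]=0; g[:,:330]=0; g[:,440:]=0
    else: g[:200]=0; g[:,250:]=0
    cs,_=cv2.findContours(g,cv2.RETR_EXTERNAL,cv2.CHAIN_APPROX_NONE); k=max(cs,key=cv2.contourArea)
    q=np.array([onz(c,*p[0],.085)[:2] for p in k],np.float32); print(n,cv2.contourArea(k),cv2.minAreaRect(q), cv2.boundingRect(k))
E
```

```text
dowel_a [ 0.4203 -0.3672 -0.2764] [0.0007 0.0007]
dowel_b [ 0.6601 -0.4249 -0.2163] [0.0009 0.0009]
ball_a [ 0.4818 -0.4043 -0.2536] [0.0001 0.0001]
ball_b [ 0.5958 -0.4013 -0.2296] [0.0024 0.0024]
hole_a [0.3966 0.349  0.0144] [0.0025 0.0025]
hole_b [0.5972 0.3177 0.0123] [0.002 0.002]
rod [ 0.5385 -0.4025 -0.2373] [0.0001 0.0001]
dowel_a [ 0.4146 -0.2832  0.1   ] [ 0.6348 -0.3531  0.1   ]
dowel_b [ 0.608  -0.3416  0.1   ] [ 0.7904 -0.3972  0.1   ]
hole_a [0.3955 0.3465 0.015 ] [0.3978 0.3511 0.015 ]
hole_b [0.5959 0.3152 0.015 ] [0.5994 0.318  0.015 ]
ball_a [ 0.4631 -0.317   0.1   ] [ 0.6707 -0.3803  0.1   ]
ball_b [ 0.5557 -0.3174  0.1   ] [ 0.7455 -0.3812  0.1   ]
[array([0.684, 0.072, 0.11 ]), array([ 0.671, -0.101,  0.11 ]), array([ 0.452, -0.072,  0.11 ]), array([0.468, 0.1  , 0.11 ])]
[[ 0.925  0.379 -0.   ]
 [ 0.379 -0.925  0.001]
 [ 0.    -0.001 -1.   ]]
t 1896.0 ((0.5122649669647217, -0.31667909026145935), (0.1156252771615982, 0.17767614126205444), 88.61917114257812) (371, 184, 41, 62)
s 345.0 ((0.5146703720092773, -0.31572550535202026), (0.11790146678686142, 0.17522454261779785), 88.60804748535156) (133, 221, 48, 58)
```

```bash
python3 - <<'E'
from h import *
t=load('top0');s=load('scene0')
P={'dowel_a':((381.2,248),(159.5,215)),'dowel_b':((400.3,180.8),(162.5,282)),'ball_a':((392.75,231),(153,232.5)),'ball_b':((392.25,198.75),(163,260.75)),'rod':((393,215),(158,245.5)),
'hole_a':((166.25,253.25),(354.5,150.75)),'hole_b':((178.75,187.5),(381.75,199.25)),}
for k,(a,b) in P.items():
    p,e=tri(t,a,s,b); z=.1 if k<'h' else .015; print(k,p.round(4),np.round(e,4),onz(t,*a,z).round(4),onz(s,*b,z).round(4))
E
```

```text
dowel_a [ 0.4151 -0.2853  0.0869] [0.0009 0.0009] [ 0.4146 -0.2832  0.1   ] [ 0.4258 -0.2849  0.1   ]
dowel_b [ 0.6104 -0.3425  0.0888] [0.0022 0.0022] [ 0.608  -0.3416  0.1   ] [ 0.6179 -0.3401  0.1   ]
ball_a [ 0.4639 -0.3182  0.0907] [0.0012 0.0012] [ 0.4631 -0.317   0.1   ] [ 0.4713 -0.3171  0.1   ]
ball_b [ 0.5567 -0.3202  0.0905] [0.0005 0.0005] [ 0.5557 -0.3174  0.1   ] [ 0.5626 -0.3206  0.1   ]
rod [ 0.5097 -0.319   0.0936] [0.0012 0.0012] [ 0.5163 -0.3397  0.015 ] [ 0.4557 -0.3181  0.015 ]
hole_a [0.3966 0.349  0.0144] [0.0025 0.0025] [0.3955 0.3465 0.015 ] [0.3978 0.3511 0.015 ]
hole_b [0.5972 0.3177 0.0123] [0.002 0.002] [0.5959 0.3152 0.015 ] [0.5994 0.318  0.015 ]
```

Call:
{"op": "move_arm", "data": {"targets": [[75,0,0,0,0,0,0.967],[75,0,0,0,0,0,0.967],[75,0,0,0,0,0,0.967],[75,0,0,0,0,0,0.967],[75,0,0,0,0,0,0.967],[75,0.41,-0.9,0,0,0,0],[75,0.41,-0.9,0,0,0,0],[75,0.41,-0.9,0,0,0,0],[75,0.41,-0.9,0,0,0,0],[75,0.41,-0.9,0,0,0,0],[75,0.41,-0.9,0,0,0,0],[75,0.41,-0.9,0,0,0,0],[75,0.41,-0.9,0,0,0,0],[75,0.41,-0.9,0,0,0,0],[75,0.41,-0.9,0,0,0,0],[75,0.41,-0.9,0,0,0,0],[75,0.41,-0.9,0,0,0,0],[75,0.41,-0.9,0,0,0,0]], "squeeze": 8}}

```text
time: 2.35
eef_pos: [0.4657, -0.3154, 0.2139]
tcp_rot: [-0.0, 0.998, -0.058, -0.0]
wrist_force: [0.2, -0.1, 0.2]
gripper_width: 0.0684
grip_force: 0.0
```

Call:
{"op": "move_arm", "data": {"targets": [[75,-0.05,0.1,0.84,0,0,0],[75,0,0,0.84,0,0,0],[75,0,0,0.84,0,0,0],[75,0,0,0.84,0,0,0],[75,0,0,0.8,0,0,0],[75,0,0,0,0,0,0],[20,0,0,0,0,0,0],[20,0,0,0,0,0,0],[20,0,0,0,0,0,0],[20,0,0,0,0,0,0],[20,0,0,0,0,0,0],[20,0,0,0,0,0,0]]}}

```text
time: 3.85
eef_pos: [0.4639, -0.321, 0.09]
tcp_rot: [0.0, 0.998, -0.059, 0.0]
wrist_force: [-0.3, 3.3, 8.4]
gripper_width: 0.0454
grip_force: 8.0
```

Call:
{"op": "move_arm", "data": {"targets": [[20,0,0,-0.85,0,0,0],[20,0,0,-0.85,0,0,0],[20,0,0,-0.85,0,0,0],[20,0,0,-0.85,0,0,0],[20,0.065,-0.905,0,0,0,0],[20,0.065,-0.905,0,0,0,0],[20,0.065,-0.905,0,0,0,0],[20,0.065,-0.905,0,0,0,0],[20,0.065,-0.905,0,0,0,0],[20,0.065,-0.905,0,0,0,0],[20,0.065,-0.905,0,0,0,0],[20,0.065,-0.905,0,0,0,0],[20,0.065,-0.905,0,0,0,0],[20,0.065,-0.905,0,0,0,0],[20,0.065,-0.905,0,0,0,0],[20,0.065,-0.905,0,0,0,0]]}}

```text
time: 5.85
eef_pos: [0.5251, 0.0009, 0.1915]
tcp_rot: [-0.0, 0.998, -0.059, 0.0]
wrist_force: [-0.3, -0.0, -0.5]
gripper_width: 0.0451
grip_force: 8.0
```

```bash
python3 - <<'E'
from h import *
t=snap('top','top1');s=snap('scene','scene1')
mosaic([(t,181,130),(t,340,150),(s,230,150),(s,70,180)],'m1',2)
E
```

```text
(no output)
```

View pics/m1.png

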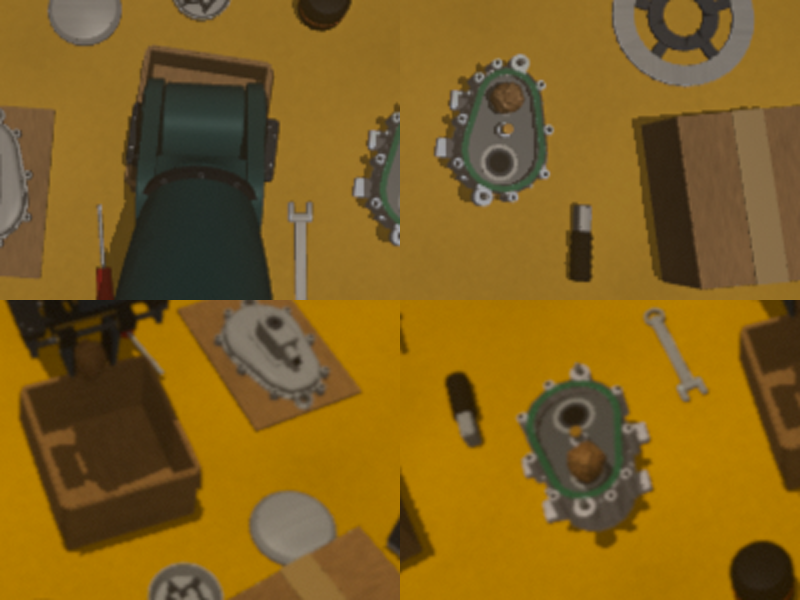

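Call:
{"op": "move_arm", "data": {"targets": [[20,0,0,0.9,0,0,0],[20,0,0,0.9,0,0,0],[20,0,0,0.9,0,0,0],[20,0,0,0.9,0,0,0],[75,0,0,0,0,0,0],[75,0,0,0,0,0,0],[75,0,0,0,0,0,0],[75,0,0,-0.95,0,0,0],[75,0,0,-0.95,0,0,0],[75,0,0,-0.95,0,0,0],[75,0,0,-0.95,0,0,0]]}}

```text
time: 7.32
eef_pos: [0.5251, 0.0, 0.1991]
tcp_rot: [-0.0, 0.998, -0.059, 0.001]
wrist_force: [0.3, -0.0, -0.4]
gripper_width: 0.0685
grip_force: 0.0
```

Call:
{"op": "move_arm", "data": {"targets": [[75,0.19,0.874,0,0,0,0],[75,0.19,0.874,0,0,0,0],[75,0.19,0.874,0,0,0,0],[75,0.19,0.874,0,0,0,0],[75,0.19,0.874,0,0,0,0],[75,0.19,0.874,0,0,0,0],[75,0.19,0.874,0,0,0,0],[75,0.19,0.874,0,0,0,0],[75,0.19,0.874,0,0,0,0],[75,0.19,0.874,0,0,0,0],[75,0.19,0.874,0,0,0,0],[75,0.19,0.874,0,0,0,0],[75,0,0,0,0,0,0]]}}

```text
time: 8.95
eef_pos: [0.5561, -0.3225, 0.1971]
tcp_rot: [0.0, 0.998, -0.059, 0.0]
wrist_force: [0.1, -0.1, -0.0]
gripper_width: 0.0688
grip_force: 0.0
```

Call:
{"op": "move_arm", "data": {"targets": [[75,0,-0.08,0.88,0,0,0],[75,0,0,0.88,0,0,0],[75,0,0,0.88,0,0,0],[75,0,0,0.88,0,0,0],[75,0,0,0,0,0,0],[20,0,0,0,0,0,0],[20,0,0,0,0,0,0],[20,0,0,0,0,0,0],[20,0,0,0,0,0,0],[20,0,0,0,0,0,0],[20,0,0,-0.85,0,0,0],[20,0,0,-0.85,0,0,0],[20,0,0,-0.85,0,0,0],[20,0,0,-0.85,0,0,0]]}}

```text
time: 10.7
eef_pos: [0.5561, -0.318, 0.1945]
tcp_rot: [0.0, 0.998, -0.059, 0.0]
wrist_force: [0.2, 0.1, -0.3]
gripper_width: 0.0442
grip_force: 8.0
```

Call:
{"op": "move_arm", "data": {"targets": [[20,0.05,-0.895,0,0,0,0],[20,0.05,-0.895,0,0,0,0],[20,0.05,-0.895,0,0,0,0],[20,0.05,-0.895,0,0,0,0],[20,0.05,-0.895,0,0,0,0],[20,0.05,-0.895,0,0,0,0],[20,0.05,-0.895,0,0,0,0],[20,0.05,-0.895,0,0,0,0],[20,0.05,-0.895,0,0,0,0],[20,0.05,-0.895,0,0,0,0],[20,0.05,-0.895,0,0,0,0],[20,0.05,-0.895,0,0,0,0],[20,0,0,0.9,0,0,0],[20,0,0,0.9,0,0,0],[20,0,0,0.9,0,0,0],[20,0,0,0.9,0,0,0],[75,0,0,0,0,0,0],[75,0,0,0,0,0,0],[75,0,0,0,0,0,0]]}}

```text
time: 13.08
eef_pos: [0.6126, -0.0002, 0.0868]
tcp_rot: [-0.0, 0.998, -0.059, 0.001]
wrist_force: [0.2, 0.5, -0.4]
gripper_width: 0.0677
grip_force: 0.0
```

Call:
{"op": "move_arm", "data": {"targets": [[75,0,0,-0.92,0,0,0],[75,0,0,-0.92,0,0,0],[75,0,0,-0.92,0,0,-0.625],[75,0,0,-0.92,0,0,-0.625],[75,-0.308,-0.915,0,0,0,0],[75,-0.308,-0.915,0,0,0,0],[75,-0.308,-0.915,0,0,0,0],[75,-0.308,-0.915,0,0,0,0],[75,-0.308,-0.915,0,0,0,0],[75,-0.308,-0.915,0,0,0,0],[75,-0.308,-0.915,0,0,0,0],[75,-0.308,-0.915,0,0,0,0],[75,-0.308,-0.915,0,0,0,0],[75,-0.308,-0.915,0,0,0,0],[75,-0.308,-0.915,0,0,0,0],[75,-0.308,-0.915,0,0,0,0],[75,0,0,0,0,0,0]]}}

```text
time: 15.2
eef_pos: [0.4963, 0.3291, 0.1969]
tcp_rot: [-0.0, 1.0, 0.008, 0.001]
wrist_force: [0.3, 0.1, 0.8]
gripper_width: 0.0686
grip_force: 0.0
```

```bash
python3 - <<'E'
from h import *
t=snap('top','top2');s=snap('scene','scene2')
mosaic([(t,231,155),(t,340,175),(s,235,170),(s,318,138)],'m2',4)
E
```

```text
(no output)
```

View pics/m2.png

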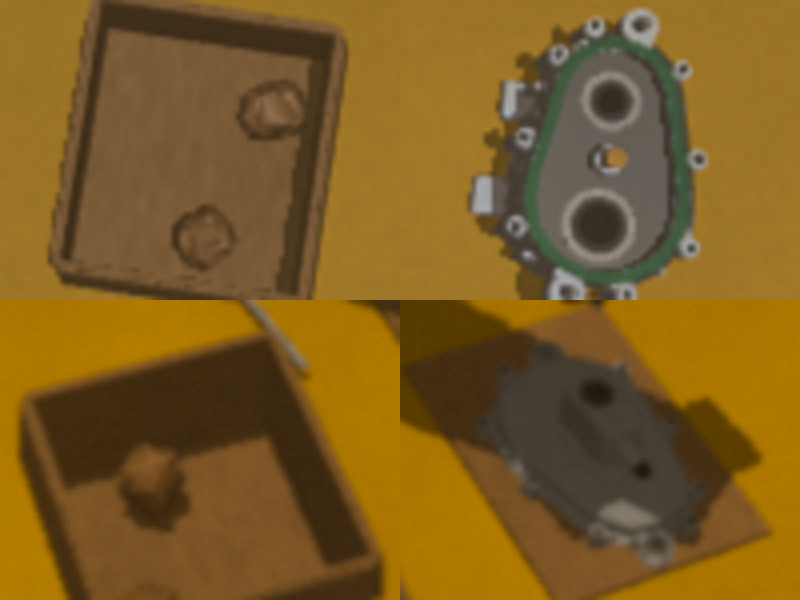

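Call:
{"op": "move_arm", "data": {"targets": [[75,0,0,0.9,0,0,0],[75,0,0,0.9,0,0,0],[75,0,0,0.9,0,0,0],[75,0,0,0.9,0,0,0],[75,0,0,0.9,0,0,0],[75,0,0,0.85,0,0,0],[75,0,0,0,0,0,0],[20,0,0,0,0,0,0],[20,0,0,0,0,0,0],[20,0,0,0,0,0,0],[20,0,0,0,0,0,0],[20,0,0,0,0,0,0],[20,0,0,0,0,0,0]], "squeeze": 45}}

```text
time: 16.92
eef_pos: [0.497, 0.328, 0.0361]
tcp_rot: [-0.0, 1.0, 0.007, 0.0]
wrist_force: [-1.5, -1.6, 7.1]
gripper_width: 0.0356
grip_force: 45.0
```

Call:
{"op": "move_arm", "data": {"targets": [[20,0,0,-0.5,0,0,0],[20,0,0,-0.9,0,0,0],[20,0,0,-0.9,0,0,0],[20,0,0,-0.9,0,0,0],[20,0,0,-0.9,0,0,0],[20,0,0,-0.9,0,0,0],[20,0,0,-0.5,0,0,0]]}}

```text
time: 17.8
eef_pos: [0.4966, 0.3278, 0.2021]
tcp_rot: [-0.0, 1.0, 0.007, 0.001]
wrist_force: [0.4, 0.8, -4.9]
gripper_width: 0.0357
grip_force: 45.0
```

Call:
{"op": "move_arm", "data": {"targets": [[20,0.01,0.5,0,0,0,0],[20,0.01,0.9,0,0,0,0],[20,0.01,0.9,0,0,0,0],[20,0.01,0.9,0,0,0,0],[20,0.01,0.9,0,0,0,0],[20,0.01,0.9,0,0,0,0],[20,0.01,0.9,0,0,0,0],[20,0.01,0.9,0,0,0,0],[20,0.01,0.9,0,0,0,0],[20,0.01,0.9,0,0,0,0],[20,0.01,0.9,0,0,0,0],[20,0.01,0.9,0,0,0,0],[20,0.01,0.9,0,0,0,0],[20,0.01,0.9,0,0,0,0],[20,0.01,0.9,0,0,0,0],[20,0.01,0.9,0,0,0,0],[20,0.01,0.9,0,0,0,0],[20,0.01,0.9,0,0,0,0],[20,0.01,0.9,0,0,0,0],[20,0.01,0.9,0,0,0,0]]}}

```text
time: 20.3
eef_pos: [0.5082, -0.2012, 0.1991]
tcp_rot: [-0.0, 1.0, 0.007, -0.001]
wrist_force: [0.1, -0.5, -6.1]
gripper_width: 0.0361
grip_force: 45.0
```

Call:
{"op": "move_arm", "data": {"targets": [[20,0,0.9,0,0,0,0],[20,0,0.9,0,0,0,0],[20,0,0.9,0,0,0,0],[20,0,0.9,0,0,0,0],[20,0,0.37,0,0,0,0],[20,0,0,0,0,0,0.615],[20,0,0,0,0,0,0.615],[20,0,0,0.8,0,0,0],[20,0,0,0,0,0,0]]}}

```text
time: 21.42
eef_pos: [0.5096, -0.3182, 0.1743]
tcp_rot: [-0.001, 0.998, -0.058, -0.002]
wrist_force: [0.5, 0.3, -5.3]
gripper_width: 0.0358
grip_force: 45.0
```

```bash
python3 - <<'E'
from h import *
t=snap('top','top3');s=snap('scene','scene3')
print(env.get_state()['eef_pos'])
mosaic([(t,335,170),(s,105,155),(load('scene0'),105,200),(s,105,215)],'m3',4)
E
```

```text
[ 0.5108815  -0.31901743  0.17635626]
```

View pics/m3.png

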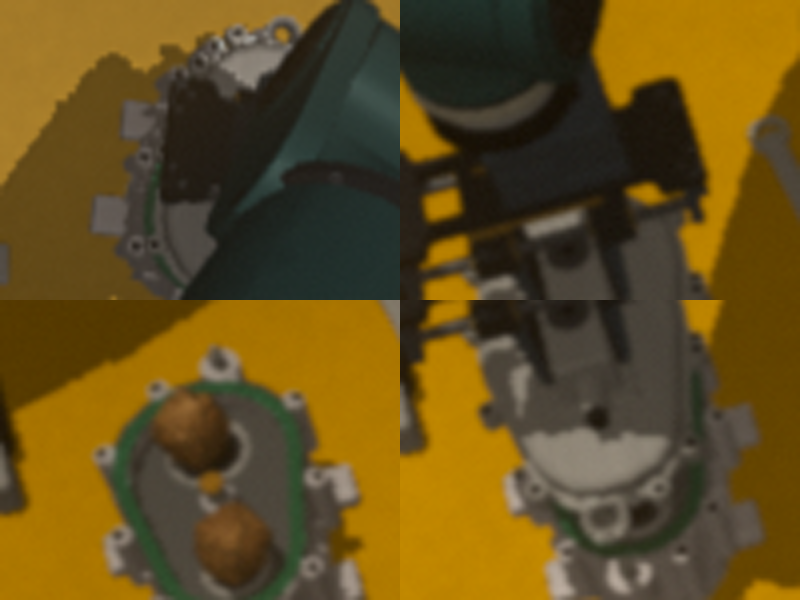

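```bash
python3 - <<'E'
from h import *
t=load('top3');s=load('scene3');t0=load('top0');s0=load('scene0')
p,e=tri(t,(406.25,177.5),s,(156.25,269.75)); print('hole_b',p.round(4),np.round(e,4))
for z in (.155,): print(onz(t,406.25,177.5,z).round(4),onz(s,156.25,269.75,z).round(4))
st=env.get_state(); T=rot(st['tcp_rot']); tcp=st['eef_pos']; yaw=np.degrees(np.arctan2(T[1,0],T[0,0])); print(tcp,yaw, T[:,2])
print('pred hole_b (grip=tcp)',tcp[:2]+T[:2,0]*.1+T[:2,1]*.012)
ht=onz(t,406.25,177.5,.155)[:2]; hs=onz(s,156.25,269.75,.155)[:2]
for n,pt,ps in (('a',(381.5,248),(159.5,215)),('b',(400.2,181),(162.5,282.5))):
    print('dowel',n,onz(t0,*pt,.086).round(4),onz(s0,*ps,.086).round(4))
E
```

```text
hole_b [ 0.6097 -0.3434  0.1497] [0.0018 0.0018]
[ 0.6083 -0.3437  0.155 ] [ 0.6138 -0.3416  0.155 ]
[ 0.5108815  -0.31901743  0.17635626] -6.605014282315371 [-8.22639171e-04  5.86482177e-04 -9.99999490e-01]
pred hole_b (grip=tcp) [ 0.60883744 -0.34244018]
dowel a [ 0.4148 -0.2872  0.086 ] [ 0.4148 -0.2844  0.086 ]
dowel b [ 0.6097 -0.3451  0.086 ] [ 0.6109 -0.3409  0.086 ]
```

Call:
{"op": "move_arm", "data": {"targets": [[20,0,0,0.35,0,0,0],[20,0,0,0.35,0,0,0],[20,0,0,0.35,0,0,0],[20,0,0,0.3,0,0,0],[20,0,0,0.15,0,0,0],[20,0,0,0,0,0,0],[20,0,0,0,0,0,0]]}}

```text
time: 22.4
eef_pos: [0.5115, -0.3194, 0.1318]
tcp_rot: [0.0, 0.998, -0.058, 0.0]
wrist_force: [0.1, -0.1, -5.4]
gripper_width: 0.0359
grip_force: 45.0
```

Call:
{"op": "move_arm", "data": {"targets": [[20,0,0,0.1,0,0,0],[20,0,0,0.1,0,0,0],[20,0,0,0.1,0,0,0],[20,0,0,0,0,0,0]]}}

```text
time: 22.9
eef_pos: [0.5114, -0.3193, 0.1226]
tcp_rot: [0.0, 0.998, -0.058, 0.0]
wrist_force: [-1.2, 1.8, 2.4]
gripper_width: 0.0356
grip_force: 45.0
```

Call:
{"op": "move_arm", "data": {"targets": [[20,0,0,0.1,0,0,0],[20,0,0,0.1,0,0,0],[20,0,0,0.05,0,0,0],[20,0,0,0,0,0,0],[20,0,0,0,0,0,0]], "squeeze": 60}}

```text
time: 23.52
eef_pos: [0.5115, -0.3194, 0.1161]
tcp_rot: [0.0, 0.998, -0.058, 0.0]
wrist_force: [-9.4, 6.0, 22.1]
gripper_width: 0.0359
grip_force: 60.0
```

Call:
{"op": "move_arm", "data": {"targets": [[20,-0.02,-0.01,0.02,0,0,0],[20,0,0,0,0,0,0],[20,0,0,0,0,0,0],[20,0,0,0,0,0,0]]}}

```text
time: 24.02
eef_pos: [0.5115, -0.3194, 0.1161]
tcp_rot: [0.0, 0.998, -0.058, 0.001]
wrist_force: [-7.2, 5.4, 26.3]
gripper_width: 0.0356
grip_force: 60.0
```

```bash
python3 - <<'E'
from h import *
s=snap('scene','scene4');t=snap('top','top4')
st=env.get_state(); print(st['eef_pos'],st['wrist_force'],st['torque'])
mosaic([(s,105,225),(t,335,170),(s,240,170),(s,105,195)],'m4',4)
E
```

```text
[ 0.5114727  -0.31938861  0.11601488] [-7.60489745  4.35492832 26.09862381] [1.13664926 1.40792346 0.01735592]
```

View pics/m4.png

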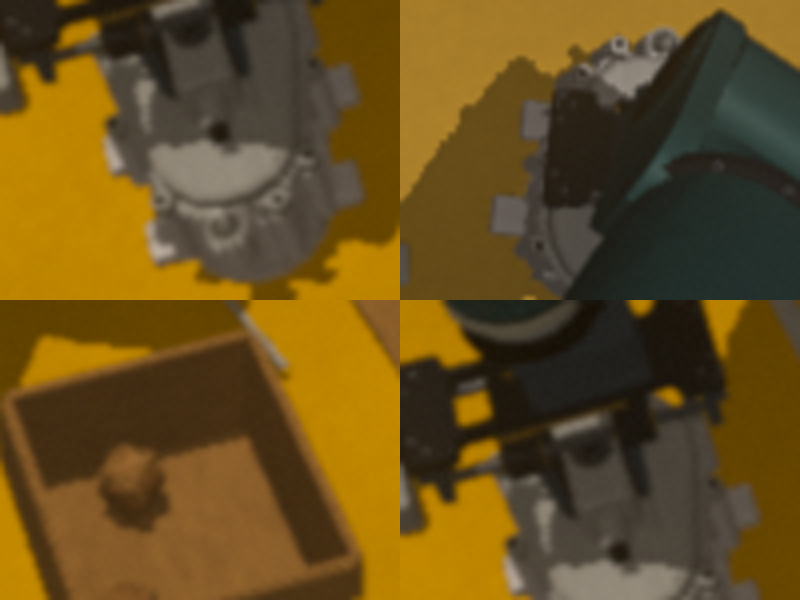

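```bash
python3 -c "
from cell import env
print(env.finish_job())"
```

```text
the job is handed in; nothing more can be done
None
```

I handed the job in at about 24 s of the 70 s allowed, with both paper balls in the carton and the cover over the dowels, still held pressed down at about 26 N; the judge returned no verdict, and dowel a's end was hidden from both cameras, so flush there is inferred from the height and force readings.

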